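# Roll the bent hoop up the gutter to its stop

## Robot

A 7-joint arm with a two-finger parallel gripper is mounted at the origin on the work surface. World frame = base frame: x ahead of the robot, y to its left, z up, the work surface at z = 0. Lengths are in mm, angles in degrees, forces in N, time in s.
With the tool pointing down it reaches from about 350 to 775 mm from the base axis. Payload 3.1 kg.
Tool frame: the origin (TCP) lies at the very end of the fingers, on their centre line; the grasp point (between the pads) lies 19 mm behind it (grip_depth is the distance from the TCP to the grasp point, in mm); z points along the fingers, y is the line along which they close (so a half turn about z gives the same grasp; the last joint's range is limited). The gripper opens to 85 mm and grips with 20 to 120 N. Pads are 22 mm wide; open, the fingers measure 114 mm over their backs; the gripper's body (76 mm by 85 mm) begins 54 mm behind the grasp point. The pads swing forward as they close: fully open they stand 13 mm farther back than shut.
Start: joints at [-2.389, 17.813, 0.802, 86.603, -0.252, 75.585, -1.558], TCP at [550.016, 0.032, 231.304] pointing down, gripper open.
Joint ranges: [-154.91, 154.91], [-16.99, 109.72], [-72.82, 74.43], [7.12, 147.25], [-82.49, 262.49], [11.32, 116.49], [-174.64, 174.64]. Speed limits (degrees/s): [159.86, 159.86, 180, 180, 180, 180, 180].

## Interface

Orientations are given as [roll, pitch, yaw] about the fixed x, y, z axes, in that order (R = Rz(yaw) Ry(pitch) Rx(roll)).
In Python, from cell import state, camera, calibration, job_done, recognise, grip_depth gives the robot as it stands.
- The arm moves only by the tool drive_tool, never from a script. Its argument "moves" is a list of rows, each a list of 5 numbers: the opening, from -1 (shut) to 1 (fully open), then the shift along the world's x, y, z in mm, then the turn about the world's z in degrees. A call has 1 to 10 rows; each row shifts and turns the commanded pose from where the row before left it; what a row does not reach is not made up. A row lasts 1/12 s, in which the tool goes at most 41.7 mm and 7.16 degrees, less where a joint would pass 70% of its speed; a pose out of reach is approached as far as the arm can. A call is refused whole if a number of a shift passes 41.7 or a number of a turn 7.16, either way. A call with a gripper value outside its range is refused whole. The fingers move at their own pace and stop on an object; "newtons" is the grip in N (left out, the last holds). Time passes only in rows, so rows that do not move let the fingers close. It gives the time, the measured TCP pose, the force, the opening and the grip force at its end, in the units of the state.
- state(): the state, without advancing time (a new reading comes with each control period).
- camera(name): name is "scene" or "side" or "wrist"; returns (picture, depth): 400x640x3 uint8, blue, green, red; 400x640 float32, mm along the optical axis (not along the pixel's ray), 0 where there is no reading.
- calibration(name): a dict with "fx", "fy", "cx", "cy" (pixels), "dist" ([k1, k2, p1, p2, k3] as OpenCV has them; the pictures are not rectified), "R" (3x3) and "t" (3): a world point X has camera coordinates R X + t. Camera axes: x right, y down, z forward; pixel columns grow to the right and rows downward; lengths in mm; the calibration is good to about 2 mm. A picture is of the moment at which its call begins: read the wrist's pose just before it. calibration takes no time and is no camera call; for the wrist camera it gives the pose at the moment of the call.
- job_done(): hands the job in; it is judged then, once.
Trained networks look in the newest picture that a camera, given by its name, has taken for a name from the list of things; names that differ only in an ending like _2 or _b are one class to them, and where a whole thing is asked for, a point or a joint stands for the part that bears it (a point fixed in the world has none). Each returns a list of dicts, best first, with "conf" (0 to 1); they miss things now and then, are a little off and sometimes report something else, mostly with a low value. They report only what shows in the picture. A call takes as long as a camera call. They do not tell look-alikes from the thing itself.
- recognise(target, camera): "uv" ([column, row] in pixels, amid what is visible of it).
The state is a dict: "time_s": time; "qpos": joint angles; "joint_velocities": joint speeds; "joint_efforts": joint torques, N m; "tool_pos": TCP position; "ee_rot": TCP orientation; "force": force on the tool from outside, world axes, zero at the start; "ft_torque": the same for the moment, N m; "width": finger opening in mm; "grasp_force": force on a finger pad.
Only numpy, scipy, OpenCV 4.12 (cv2) and the standard library are available. Lean on these libraries where they do the work, as an engineer would, in place of code of your own. Each camera call takes 0.05 s, during which the arm holds its last target. There are 200 camera calls.

## Task

Two wooden gutters slope up side by side on the drying rack; a round lies at the foot of each. With your fingertips, gently push the hollow bentwood hoop up its gutter, over the crest, and leave it resting in the seat against the end stop, so that it cannot roll back. Don't pinch or lift the hoop, leave the solid wooden former at the foot of the other gutter and the other things on the bench where they are, and finish clear of everything.

Things in the scene. Friction and masses are not known exactly. Their poses are not given: they have to be found in the camera images.
- rack: Fixed wooden rack on the bench, base board 150 x 290 mm, carrying two gutters. Origin on the bench surface, midway between the gutters; y points level up the gutters to the end stop, x across, z up. Gutter centre lines at x = -40 and +40 mm; foot lip's inner face at y = -125, crest at y = 43 (47 mm above the bench), end stop's face at y = 99 mm. Gutters 46 mm wide inside, curbs 12 mm high.
- lane_a (a point): On the floor of the gutter at rack x = -40 mm, at the inner face of its foot lip (10 mm high, 8 mm thick), 20 mm above the bench. x across the gutter, y straight up its floor, which rises at 9 degrees to the crest 170 mm from here; z square to the floor.
- lane_b (a point): The same point and axes for the gutter at rack x = +40 mm.
- seat_a (a point): Centre of a 60 mm round resting against the stop of the gutter at rack x = -40 mm, 67 mm above the bench. Axes as the rack. Past the crest the floor steps down 8 mm and falls at 4 degrees to the stop (14 mm thick wall across both gutters, top 75 mm above the bench), so a round past the crest rolls against the stop by itself and stays.
- seat_b (a point): The same for the gutter at rack x = +40 mm.
- hoop: Pale bentwood hoop, an open band: 60 mm outside diameter, 4 mm wall, 40 mm wide, about 35 g. Origin at its middle; own x is its axle line, across the gutter. It starts at rest on its edge at the foot of one of the two gutters, leaning on the foot lip, and rolls back down freely if let go below the crest.
- former: Solid pale wooden former, 60 mm diameter and 30 mm wide, with a 12 mm dowel axle standing 10 mm out of each end (50 mm overall), about 90 g. Origin at its middle, own x its axle. It lies at the foot of the other gutter; leave it there.
- jar: Bystander: white plastic glue jar, 56 mm diameter, 65 mm high, standing on the bench beside the rack. Origin under its centre.
- band: Bystander: larger bentwood band lying flat on the bench beside the rack, 110 mm diameter, 55 mm high. Origin at the centre of its underside.
- screwdriver: Bystander: screwdriver, 170 mm long, lying on the bench along the robot's side of the rack. Origin at the underside.
- lid_blank: Bystander: round wooden lid blank, 84 mm diameter, 12 mm thick, flat on the bench beyond the foot of the gutters. Origin at the centre of its underside.
- offcut: Bystander: dark wood offcut 80 x 28 x 22 mm on the bench beyond the end stop. Origin at the centre of its underside.
- mallet: Bystander: hammer-shaped wooden mallet, 240 mm long, lying to the right of the robot. Origin at the underside.
Not all that is in view belongs to the job. Leave any black or pink look-alike of the hoop alone.

How it is judged:
By the outcome, as a careful person would: the job done as asked, in the order asked, and still so for the second after the job is handed in, with the robot touching nothing.
It also fails if it takes over 42 s, if anything falls off the work surface, if the arm or the gripper's body presses on something with over 40 N, if the wrist force passes 120 N, or if a joint passes its speed limit or range.

## Working session

There is one attempt and no reset: what is moved stays moved. The work goes in short steps, Python scripts to look and compute and a tool call to move; the robot and the scene stay as the last step left them, time stands still between calls to the robot, and variables do not carry over. Pictures are saved under pics/ and viewed, at most 10 in all, crops included, and the job is handed in when it is done.

Besides the shell and the picture viewer there is one more tool, called after "Emit:" as name(argument=value, ...), one argument or row to a line, values as JSON. drive_tool: Moves the arm, as the interface text tells. Its arguments: {"type":"object","properties":{"moves":{"type":"array","items":{"type":"array","items":{"type":"number"}}},"newtons":{"type":"number"}},"required":["moves"]}

```bash
mkdir -p pics
cat > h.py <<'E'
import numpy as np, cv2
from cell import *
def world(cam,uv,depth,C=None):
    C=C or calibration(cam); K=np.array([[C['fx'],0,C['cx']],[0,C['fy'],C['cy']],[0,0,1]])
    u,v=int(round(uv[0])),int(round(uv[1])); p=depth[max(0,v-1):v+2,max(0,u-1):u+2]; p=p[p>0]
    d=np.median(p) if p.size else np.nan
    n=cv2.undistortPoints(np.array([[uv]],float),K,np.array(C['dist']))[0,0]
    return np.array(C['R']).T@(np.array([n[0]*d,n[1]*d,d])-np.array(C['t']))
def pix(cam,X):
    C=calibration(cam); K=np.array([[C['fx'],0,C['cx']],[0,C['fy'],C['cy']],[0,0,1]])
    return cv2.projectPoints(np.array(X,float).reshape(-1,3),cv2.Rodrigues(np.array(C['R']))[0],np.array(C['t'],float),K,np.array(C['dist']))[0][:,0]
E
python3 - <<'E'
from h import *
print(state())
for c in('scene','side'):
    im,d=camera(c); cv2.imwrite(f'pics/{c}1.png',im); np.save(f'{c}.npy',d)
    C=calibration(c);print(c,-np.array(C['R']).T@np.array(C['t']))
    for n in('rack','hoop','former','jar','band','screwdriver','lid_blank','offcut','mallet'):
        for r in recognise(n,c)[:2]: print(n,np.round(r['uv']),round(r['conf'],2),np.round(world(c,r['uv'],d)))
E
```

```text
{'time_s': 0.0, 'qpos': array([-2.38843884, 17.86038023,  0.80115779, 86.69143986, -0.2510477 ,
       75.58421187, -1.55954117]), 'joint_velocities': array([-0.05805289,  0.02036441,  0.0252629 ,  0.00920516,  0.14394257,
        0.01748412, -0.0133398 ]), 'joint_efforts': array([-8.45983850e-04, -3.79911804e+01,  1.45537080e-01, -2.30588043e+01,
        1.22032766e-02,  1.37352623e-02,  4.05736500e-06]), 'tool_pos': array([5.49275229e+02, 2.62495446e-03, 2.30225250e+02]), 'ee_rot': array([-1.79865863e+02,  6.36344884e-03,  9.00032799e+01]), 'force': array([0.8618808 , 0.2165611 , 0.44385126]), 'ft_torque': array([-0.02434267, -0.043799  ,  0.00742598]), 'grasp_force': 0.0, 'width': 85.27911970537714}
scene [1064.57575005  -11.63187415  898.59218553]
rack [390. 220.] 0.55 [556.  59.  42.]
hoop [337. 203.] 0.66 [552. -67.  82.]
hoop [291. 194.] 0.65 [ 528. -183.   56.]
former [348. 232.] 0.91 [621. -32.  77.]
jar [449. 263.] 0.92 [657. 190.  65.]
jar [389. 220.] 0.35 [557.  57.  42.]
band [389. 266.] 0.62 [655.  70.   1.]
screwdriver [357. 181.] 0.72 [445. -31.  27.]
lid_blank [280. 
[... 172 characters left out ...]
217.] 0.65 [552.  60.  47.]
side [-229.9898803   616.64513733 1028.77549282]
rack [275. 252.] 0.76 [505.  84.  40.]
rack [421. 174.] 0.34 [ 446. -480.   21.]
hoop [380. 208.] 0.93 [ 448. -282.    0.]
hoop [312. 215.] 0.87 [511. -57.  76.]
former [286. 206.] 0.77 [592. -32.  76.]
former [425. 176.] 0.31 [ 431. -480.   22.]
jar [212. 249.] 0.8 [616. 210.  58.]
band [237. 208.] 0.89 [746.  34.   7.]
band [211. 249.] 0.43 [616. 211.  57.]
screwdriver [322. 252.] 0.66 [426. -16.  22.]
lid_blank [313. 193.] 0.8 [ 633. -176.    8.]
lid_blank [213. 250.] 0.61 [616. 207.  53.]
offcut [237. 287.] 0.58 [493. 224.  22.]
mallet [424. 175.] 0.65 [ 435. -482.   22.]
mallet [322. 253.] 0.18 [425. -13.  21.]
```

Run:
```python
import cv2
a=cv2.imread('pics/scene1.png')[140:320,240:500];cv2.imwrite('pics/s1c.png',cv2.resize(a,None,fx=3,fy=3,interpolation=2))
a=cv2.imread('pics/side1.png')[150:330,180:440];cv2.imwrite('pics/d1c.png',cv2.resize(a,None,fx=3,fy=3,interpolation=2))
```

```text
(no output)
```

View pics/s1c.png

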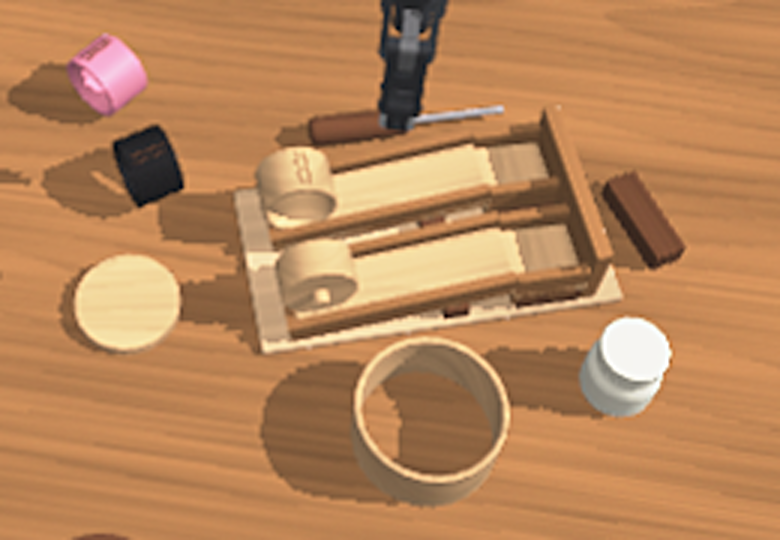

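View pics/d1c.png

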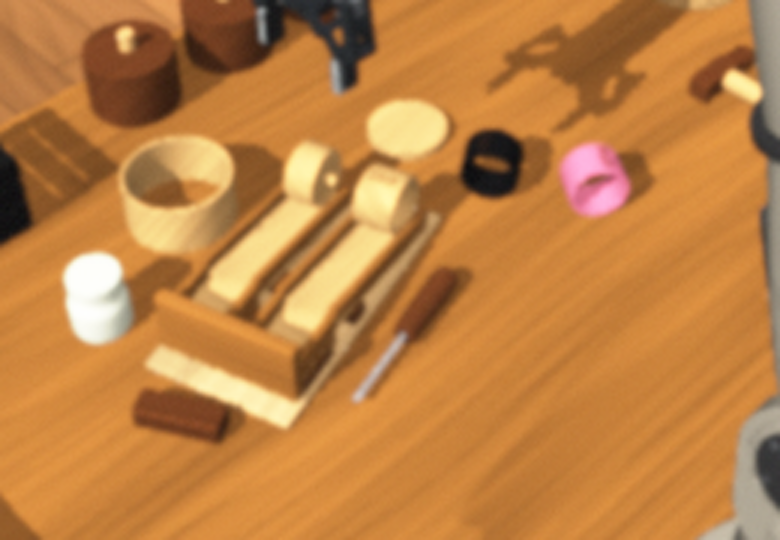

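The hoop (open, lettered) is in the near gutter at about (337,203) scene pixels. The dowelled former is in the far gutter at (348,232). Black and pink decoys are off to the left. Next I fit the rack pose to the depth.

```bash
cat > fit.py <<'E'
from h import *
from scipy.optimize import least_squares
P=[]
for c in('scene','side'):
    d=np.load(c+'.npy');C=calibration(c);K=np.array([[C['fx'],0,C['cx']],[0,C['fy'],C['cy']],[0,0,1]])
    v,u=np.nonzero(d>0);z=d[v,u]
    n=cv2.undistortPoints(np.stack([u,v],1).astype(float)[:,None],K,np.array(C['dist']))[:,0]
    X=(np.c_[n[:,0]*z,n[:,1]*z,z]-np.array(C['t']))@np.array(C['R'])
    X=X[(X[:,0]>430)&(X[:,0]<690)&(X[:,1]>-140)&(X[:,1]<210)&(X[:,2]>-10)&(X[:,2]<95)]
    P.append(X); print(c,len(X))
np.save('P.npy',np.array(P,dtype=object),allow_pickle=True)
def loc(X,p):
    a=np.radians(p[2]);c,s=np.cos(a),np.sin(a);D=X[:,:2]-p[:2]
    return np.c_[D@[c,s],D@[-s,c]]
g=np.array([[x,y] for x in (-54,-47,-40,-33,-26,26,33,40,47,54) for y in np.arange(-55,40,6)]+[[x,y] for x in (-50,-40,-30,30,40,50) for y in(55,65,75)]+[[x,y] for x in np.arange(-60,61,8) for y in(102,106,110)]+[[x,y] for x in(-80,80) for y in np.arange(-135,130,10)]+[[x,126] for x in range(-50,51,10)],float)
def hz(q):
    y=q[:,1];z=20+(y+125)*np.tan(np.radians(9))
    z=np.where(y>43,39-(y-43)*np.tan(np.radians(4)),z)
    return np.where(y>99,75,z)
g=g[(np.abs(g[:,0])<70)&(g[:,1]<112)]; H=hz(g)
from scipy.interpolate import griddata
from scipy.spatial import cKDTree
def res(p,X):
    q=np.c_[loc(X,p),X[:,2]-p[3]]
    d,_=cKDTree(q).query(np.c_[g,H]); return d
for X in P+[np.vstack(P)]:
    best=None
    for a in(-30,-20,-10,0,10,20):
      for y in(20,40,60):
        r=least_squares(res,[555,y,a,0],args=(X,),loss='soft_l1',f_scale=2,diff_step=1e-3,x_scale=[10,10,5,3])
        if best is None or r.cost<best.cost: best=r
    print(np.round(best.x,2),best.cost,np.median(best.fun))
    # tops of rounds
    q=np.c_[loc(X,best.x),X[:,2]]
    for gx in(-40,40):
        m=(abs(q[:,0]-gx)<25)&(q[:,1]<-60)&(q[:,2]>55)
        print(gx,m.sum(),q[m].mean(0),q[m].min(0),q[m].max(0))
E
python3 fit.py
```

```text
scene 14205
side 8242
[538.53  45.71  18.04   0.87] 243.96277156191496 1.4910208511218603
-40 381 [ -37.95965923 -107.0526707    77.48780993] [ -61.2459161  -134.18557244   55.8740622 ] [-18.49383464 -75.37408862  87.47489339]
40 438 [  45.12229672 -105.10374871   74.22771495] [  24.79951491 -132.91866747   55.07909763] [ 64.88472887 -73.33687998  87.65062988]
[541.89  49.25  18.19  -2.07] 390.1375095240245 1.9515385348651644
-40 239 [-45.4858165  -95.110263    72.77009639] [ -64.91942522 -135.75207358   55.31144566] [-21.88279553 -73.9962142   84.79502862]
40 220 [ 31.3775426  -95.30379157  71.36557273] [  17.59174343 -133.81445349   55.23768099] [ 51.99922226 -70.04738076  84.58703782]
[ 5.4543e+02  4.8860e+01  1.7670e+01 -1.8000e-01] 263.9816005827485 1.4781216682726277
-40 587 [ -44.86732355 -102.67292613   75.65491823] [ -64.97957668 -135.38944553   55.31144566] [-24.12955376 -73.67569375  87.47489339]
40 661 [  35.27355169 -101.66550264   73.20238103] [  15.27948037 -133.52716062   55.07909763] [ 59.02435467 -68.36839251  87.65062988]
```

Run:
```python
from h import *
p=[541,47.5,18]
a=np.radians(p[2]);c,s=np.cos(a),np.sin(a)
W=lambda q:[p[0]+c*q[0]-s*q[1],p[1]+s*q[0]+c*q[1],q[2]]
L=[]
for gx in(-40,40):
    for e in(-23,23): L.append([[gx+e,-125,32],[gx+e,43,59]])
    L.append([[gx-23,43,47],[gx+23,43,47]])
L+=[[[-75,99,75],[75,99,75]],[[-75,113,75],[75,113,75]],[[-63,-133,30],[-17,-133,30]]]
out=[]
for n,(r0,c0) in(('scene',(160,290)),('side',(170,210))):
    im=cv2.imread(f'pics/{n}1.png')[r0:r0+130,c0:c0+170]; im=cv2.resize(im,None,fx=4.5,fy=4.5,interpolation=2)
    for l in L:
        q=(pix(n,[W(x) for x in l])-[c0,r0]+.5)*4.5
        cv2.line(im,tuple(int(v) for v in q[0]),tuple(int(v) for v in q[1]),(255,0,0),1)
    cv2.imwrite(f'pics/ov_{n}.png',im)
P=np.load('P.npy',allow_pickle=True)
for X in P:
    X=X.astype(float);D=X[:,:2]-p[:2];q=np.c_[D@[c,s],D@[-s,c],X[:,2]]
    for gx in(-40,40):
        m=(abs(q[:,0]-gx)<35)&(q[:,1]<-60)&(q[:,2]>78); print(gx,m.sum(),np.percentile(q[m],[5,50,95],axis=0).round(1).tolist())
    m=(q[:,2]>70)&(q[:,1]>85); print('stop',np.percentile(q[m],[3,50,97],axis=0).round(1).tolist())
```

```text
-40 223 [[-61.1, -121.7, 78.7], [-40.7, -106.7, 82.3], [-23.5, -90.7, 85.4]]
40 198 [[24.5, -121.1, 78.6], [38.1, -105.1, 82.2], [52.2, -88.3, 85.8]]
stop [[-69.5, 101.5, 71.6], [2.1, 107.5, 76.2], [65.1, 114.7, 78.9]]
-40 80 [[-61.3, -115.2, 78.4], [-46.1, -103.0, 80.5], [-26.3, -91.5, 84.2]]
40 63 [[21.9, -113.8, 78.4], [35.1, -101.4, 80.3], [49.9, -86.6, 83.3]]
stop [[-72.3, 104.3, 70.2], [-9.5, 111.9, 72.9], [61.3, 118.5, 76.8]]
```

View pics/ov_scene.png

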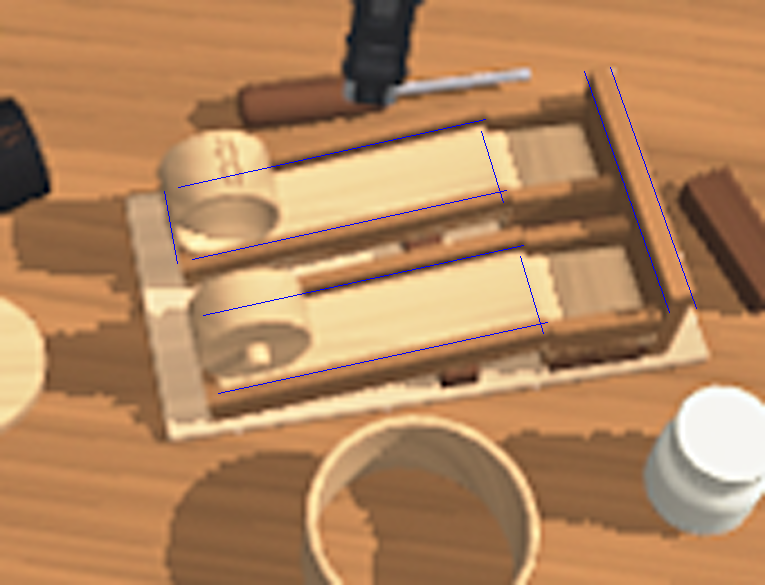

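View pics/ov_side.png

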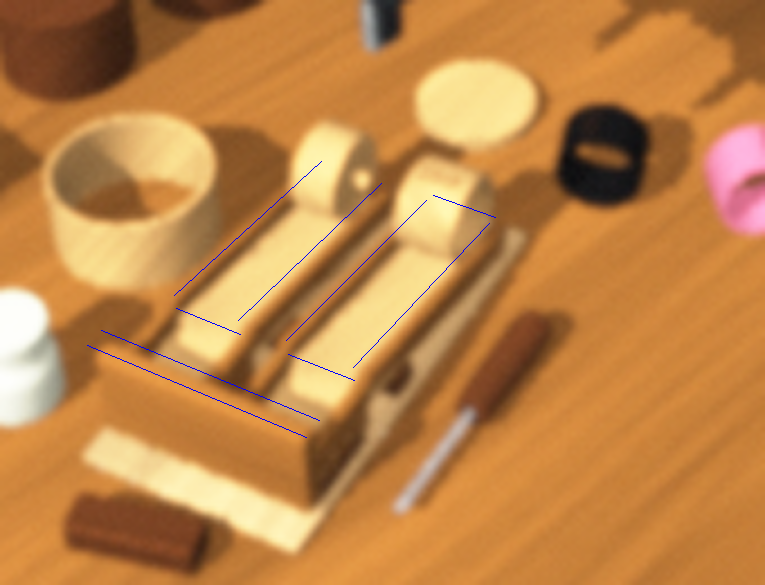

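Emit:
drive_tool(
  moves=[
    [-1,0,-22,-14,6],
    [-1,0,-22,-14,6],
    [-1,0,-22,-14,6],
    [-1,-1,-23,-14,0],
    [-1,-1,-23,-14,0],
    [-1,0,0,-15,0],
    [-1,0,0,-15,0],
    [-1,0,0,0,0],
    [-1,0,0,0,0],
    [-1,0,0,0,0],
  ],
)

```text
time_s: 1.83
tool_pos: [548.8, -111.6, 132.2]
ee_rot: [179.9, 0.0, 108.0]
force: [0.2, 0.8, 1.3]
width: 0.3
grasp_force: 0.0
```

Run:
```python
from h import *
s=state();print(s['tool_pos'],s['ee_rot'],s['width'],s['force'])
for c in('wrist','scene'):
    im,d=camera(c);np.save(c+'2.npy',d);cv2.imwrite(f'pics/{c}2.png',im)
    for n in('hoop','former'):
        for r in recognise(n,c)[:3]: print(c,n,np.round(r['uv']),round(r['conf'],2),np.round(world(c,r['uv'],d)))
```

```text
[ 548.78556816 -111.60724803  132.21173588] [1.79914626e+02 3.34215587e-02 1.08049435e+02] 0.2692550369385749 [0.18758818 0.82433021 1.33852468]
wrist hoop [321. 144.] 0.97 [534. -65.  83.]
wrist hoop [259. 260.] 0.65 [ 514. -172.   57.]
wrist former [430. 145.] 0.7 [601. -44.  84.]
scene hoop [338. 201.] 0.94 [548. -65.  84.]
scene hoop [289. 195.] 0.86 [ 532. -187.   55.]
scene hoop [194. 148.] 0.68 [ 400. -480.   22.]
scene former [350. 232.] 0.66 [622. -29.  76.]
scene former [365. 182.] 0.44 [443. -11.  25.]
```

View pics/wrist2.png

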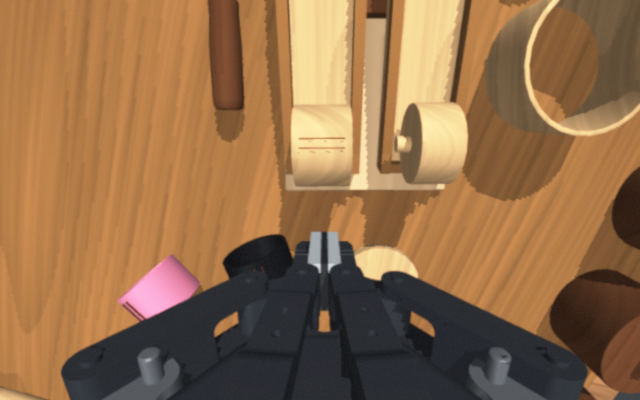

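The wrist view shows the hoop straight ahead of the shut fingers at (321,144). The former is alone to the right at (430,145), and the foot board edge is at row 183. I'll descend behind the hoop.

Emit:
drive_tool(
  moves=[
    [-1,1,-4,-10,0],
    [-1,0,0,-15,0],
    [-1,0,0,-15,0],
    [-1,0,0,-15,0],
    [-1,0,0,-12,0],
    [-1,0,0,-10,0],
    [-1,0,0,-8,0],
    [-1,0,0,-4,0],
    [-1,0,0,0,0],
    [-1,0,0,0,0],
  ],
)

```text
time_s: 2.97
tool_pos: [549.3, -116.1, 42.5]
ee_rot: [180.0, 0.0, 108.0]
force: [0.7, 0.6, 1.1]
width: 0.0
grasp_force: 0.0
```

Run:
```python
from h import *
s=state();print(s['tool_pos'],s['force'])
im,d=camera('wrist');cv2.imwrite('pics/wrist3.png',im)
for r in recognise('hoop','wrist')[:2]: print(np.round(r['uv']),round(r['conf'],2),np.round(world('wrist',r['uv'],d)))
```

```text
[ 549.31679565 -116.08320655   42.4625064 ] [0.68522063 0.57189538 1.05399967]
[320. 152.] 0.74 [533. -64.  83.]
[ 67. 351.] 0.73 [ 428. -222.   52.]
```

View pics/wrist3.png

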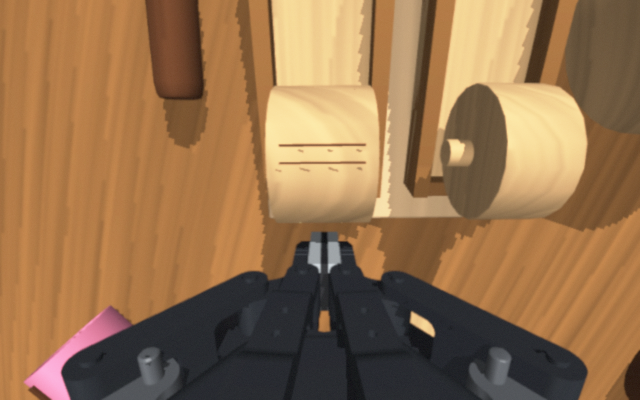

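The fingers are behind and centred on the hoop (hoop at columns 265–380, fingers at 325). I'll push up the lane gently.

Emit:
drive_tool(
  moves=[
    [-1,-1,3,0,0],
    [-1,-1,3,0.5,0],
    [-1,-1,3,0.5,0],
    [-1,-1,3,0.5,0],
    [-1,-1,3,0.5,0],
    [-1,-1.4,4.3,0.7,0],
    [-1,-1.4,4.3,0.7,0],
    [-1,-1.4,4.3,0.7,0],
    [-1,-1.4,4.3,0.7,0],
    [-1,-1.4,4.3,0.7,0],
  ],
)

```text
time_s: 3.9
tool_pos: [537.0, -79.1, 48.0]
ee_rot: [180.0, 0.0, 108.0]
force: [0.8, -2.1, 1.9]
width: -0.2
grasp_force: 0.9
```

Run:
```python
from h import *
im,d=camera('wrist')
for r in recognise('hoop','wrist')[:1]: print(np.round(r['uv']),round(r['conf'],2),np.round(world('wrist',r['uv'],d)))
```

```text
[319. 174.] 0.73 [522. -33.  87.]
```

Emit:
drive_tool(
  moves=[
    [-1,-1.4,4.3,0.7,0],
    [-1,-1.4,4.3,0.7,0],
    [-1,-1.4,4.3,0.7,0],
    [-1,-1.4,4.3,0.7,0],
    [-1,-1.4,4.3,0.7,0],
    [-1,-1.4,4.3,0.7,0],
    [-1,-1.4,4.3,0.7,0],
    [-1,-1.4,4.3,0.7,0],
    [-1,-1.4,4.3,0.7,0],
    [-1,-1.4,4.3,0.7,0],
  ],
)

```text
time_s: 4.83
tool_pos: [522.9, -36.1, 54.9]
ee_rot: [180.0, 0.0, 108.0]
force: [0.7, -1.1, 1.2]
width: 0.3
grasp_force: 0.8
```

Run:
```python
from h import *
im,d=camera('wrist');cv2.imwrite('pics/wrist4.png',im)
for r in recognise('hoop','wrist')[:1]: print(np.round(r['uv']),round(r['conf'],2),np.round(world('wrist',r['uv'],d)))
```

```text
[322. 174.] 0.58 [509.  10.  94.]
```

View pics/wrist4.png

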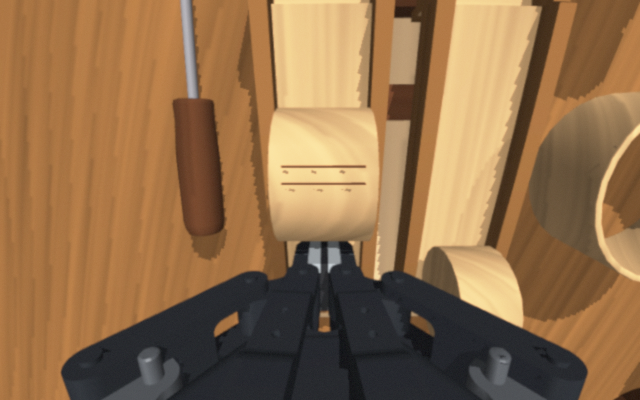

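The hoop is tracking straight at (322,174), still in the fingers' path, and the former stays behind at the right. I'll continue.

Emit:
drive_tool(
  moves=[
    [-1,-1.4,4.3,0.7,0],
    [-1,-1.4,4.3,0.7,0],
    [-1,-1.4,4.3,0.7,0],
    [-1,-1.4,4.3,0.7,0],
    [-1,-1.4,4.3,0.7,0],
    [-1,-1.4,4.3,0.7,0],
    [-1,-1.4,4.3,0.7,0],
    [-1,-1.4,4.3,0.7,0],
    [-1,-1.4,4.3,0.7,0],
    [-1,-1.4,4.3,0.7,0],
  ],
)

```text
time_s: 5.77
tool_pos: [508.9, 6.9, 61.9]
ee_rot: [180.0, 0.0, 108.0]
force: [0.0, -1.5, 2.2]
width: -0.2
grasp_force: 0.9
```

Emit:
drive_tool(
  moves=[
    [-1,-1,3,0.5,0],
    [-1,-1,3,0.5,0],
    [-1,-1,3,0.5,0],
    [-1,-0.7,2,0.3,0],
    [-1,-0.7,2,0.3,0],
    [-1,-0.7,2,0.3,0],
    [-1,-0.7,2,0.3,0],
    [-1,-0.7,2,0.3,0],
  ],
)

```text
time_s: 6.43
tool_pos: [502.6, 25.5, 64.9]
ee_rot: [180.0, 0.0, 108.0]
force: [1.9, -1.5, 1.0]
width: 0.3
grasp_force: 1.1
```

Run:
```python
from h import *
im,d=camera('wrist');cv2.imwrite('pics/wrist5.png',im)
for r in recognise('hoop','wrist')[:1]: print(np.round(r['uv']),round(r['conf'],2),np.round(world('wrist',r['uv'],d)))
```

```text
[319. 174.] 0.82 [488.  71. 104.]
```

View pics/wrist5.png

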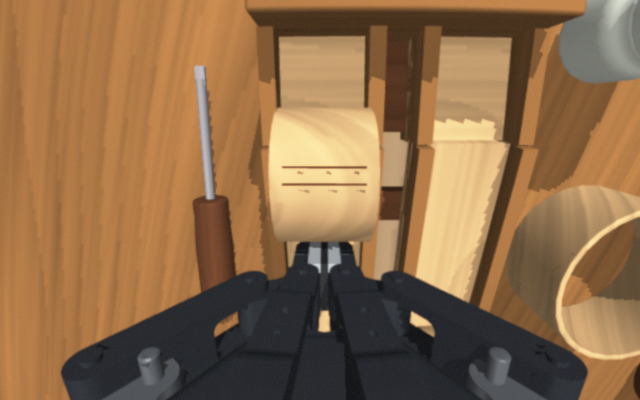

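The hoop is just short of the crest (curb step at row 145, hoop at rows 108–240), with the seat clear ahead. I'll go slowly over it.

Emit:
drive_tool(
  moves=[
    [-1,-0.7,2,0.3,0],
    [-1,-0.7,2,0.3,0],
    [-1,-0.7,2,0.3,0],
    [-1,-0.7,2,0.3,0],
    [-1,-0.7,2,0.3,0],
    [-1,-0.7,2,0,0],
    [-1,-0.7,2,0,0],
    [-1,0,0,0,0],
    [-1,0,0,0,0],
  ],
)

```text
time_s: 7.28
tool_pos: [497.1, 40.3, 66.0]
ee_rot: [-180.0, -0.0, 108.1]
force: [-0.6, 0.8, 0.6]
width: 0.1
grasp_force: 0.0
```

Run:
```python
from h import *
im,d=camera('wrist');cv2.imwrite('pics/wrist6.png',im)
for r in recognise('hoop','wrist')[:1]: print(np.round(r['uv']),round(r['conf'],2),np.round(world('wrist',r['uv'],d)))
```

```text
[323. 122.] 0.8 [478. 102.  97.]
```

The hoop has rolled ahead to (478,102), top at 97, which is the seat position. I'll back off and rise.

Emit:
drive_tool(
  moves=[
    [-1,2,-6,2,0],
    [-1,2,-6,10,0],
    [-1,0,0,20,0],
    [-1,0,0,25,0],
    [-1,0,0,30,0],
    [-1,0,0,30,0],
    [-1,0,0,20,0],
    [-1,0,0,0,0],
    [-1,0,0,0,0],
    [-1,0,0,0,0],
  ],
)

```text
time_s: 8.22
tool_pos: [501.2, 26.8, 203.1]
ee_rot: [-180.0, 0.0, 107.9]
force: [-0.5, 0.5, 0.2]
width: 0.0
grasp_force: 0.0
```

Run:
```python
from h import *
a,da=camera('wrist');
print([(r['uv'],np.round(world('wrist',r['uv'],da))) for r in recognise('hoop','wrist')[:1]])
b,d=camera('side')
print([(r['uv'],np.round(world('side',r['uv'],d))) for r in recognise('former','side')[:1]])
cv2.imwrite('pics/fin.png',np.hstack([cv2.resize(a[0:400,120:520],(400,400)),cv2.resize(b[150:330,190:370],(400,400))]))
```

```text
[([322.9, 104.8], array([478.,  99.,  95.]))]
[]
```

View pics/fin.png

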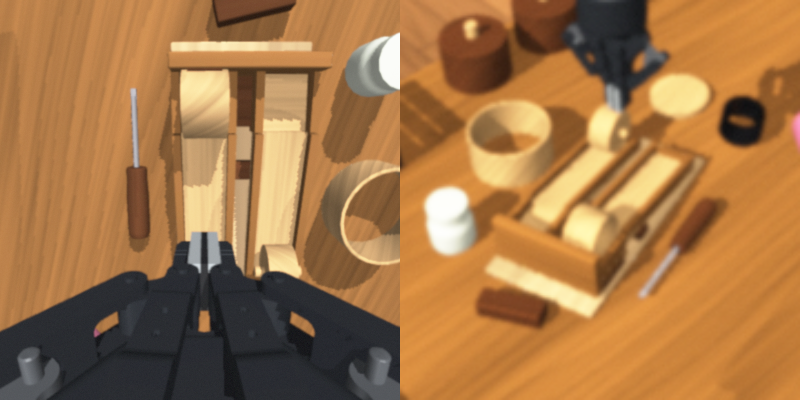

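The hoop sits in the seat against the stop, past the crest (left panel, around (205,103)). The former is still at its foot, nothing else has moved, and the tool is clear.

```bash
python3 -c "
from cell import *
print(job_done())"
```

```text
the job is handed in; nothing more can be done
None
```

The hoop was pushed up its gutter and over the crest, and it rests in the seat against the end stop; the former and the other things were not touched, the arm finished clear at about 8 s, and the job is handed in.

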